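# Seat the drilling template on its dowel pins

## Robot

A 6-joint arm with a two-finger parallel gripper is mounted at the origin on the work surface. World frame = base frame: x ahead of the robot, y to its left, z up, the work surface at z = 0. Lengths are in m, angles in rad, forces in N, time in s.
With the tool pointing down it reaches from about 0.25 to 0.725 m from the base axis. Payload 4 kg.
Tool frame: the origin (TCP) lies midway between the tips of the shut fingers; the grasp point (between the pads) lies 19 mm behind it; z points along the fingers, y is the line along which they close (so a half turn about z gives the same grasp; the last joint's range is limited). The gripper opens to 85 mm and grips with 20 to 120 N. Pads are 22 mm wide; open, the fingers measure 114 mm over their backs; the gripper's body (76 mm by 85 mm) begins 54 mm behind the grasp point. The pads swing forward as they close: fully open they stand 13 mm farther back than shut.
Start: joints at [-1.317, 0.241, 0.005, 1.335, 0, 1.571], TCP at [0.126, -0.484, 0.231] pointing down, gripper open.
Joint ranges: [-2.72, 2.72], [-1.05, 1.87], [-1.09, 1.28], [-1.99, 2.15], [-1.42, 1.44], [-3.14, 3.14]. Speed limits (rad/s): [2.79, 2.79, 3.14, 3.14, 3.14, 3.14].

## Interface

Orientations are given as a unit quaternion [x, y, z, w].
In Python, from workcell import bot gives the robot as it stands. The module is installed in compiled form; this text tells all that it offers.
- The arm moves only by the tool jog_arm, never from a script. Its argument "deltas" is a list of rows, each an object with "fingers": the opening, from 0 (shut) to 1 (fully open); "delta_pos": the shift along the tool's x, y, z normalised to -1 to 1, where 1 is 300 mm, a list of three; "yaw": the turn about the tool's z normalised to -1 to 1, where 1 is pi/4 rad. A call has 1 to 12 rows; each row is the pose to reach, as a shift and turn from the pose commanded when the call began, along the tool's axes at that moment; what a row does not reach only later rows make up. A row lasts 1/10 s, in which the tool goes at most 50 mm and 8.59 degrees, less where a joint would pass 70% of its speed; a pose out of reach is approached as far as the arm can. A call with a number of a shift or a turn outside -1 to 1 is refused whole. A call with a gripper value outside its range is refused whole. The fingers move at their own pace and stop on an object; the grip force is fixed at half the most. Time passes only in rows, so rows that repeat a pose let the fingers close. It gives the time, the measured TCP pose, the force, the opening and the grip force at its end, in the units of the state.
- bot.get_obs(): the state, without advancing time (a new reading comes with each control period).
- bot.camera(name): name is "scene" or "side" or "wrist"; returns a dict with "image" (384x512x3 uint8, red, green, blue), "range_z" (384x512 float32, m along the optical axis (not along the pixel's ray), 0 where there is no reading), "fx", "fy", "cx", "cy" (pixels), "distortion" ([k1, k2, p1, p2, k3] as OpenCV has them; the pictures are not rectified), "rvec" (rotation vector, rad) and "tvec" (3), from world to camera coordinates, as OpenCV has them. Camera axes: x right, y down, z forward; pixel columns grow to the right and rows downward; lengths in m; the calibration is good to about 2 mm. A picture is of the moment at which its call begins.
- bot.job_done(): hands the job in; it is judged then, once.
The state is a dict: "clock": time; "joint_pos": joint angles; "joint_vel": joint speeds; "tau": joint torques, N m; "eef_pos": TCP position; "tool_rot": TCP orientation; "ft_force": force on the tool from outside, world axes, zero at the start; "ft_torque": the same for the moment, N m; "grip_width": finger opening in m; "grasp_force": force on a finger pad.
Only numpy, scipy, OpenCV 4.12 (cv2) and the standard library are available. Lean on these libraries where they do the work, as an engineer would, in place of code of your own. Each camera call takes 0.05 s, during which the arm holds its last target. There are 200 camera calls.

## Task

Push the metal drilling template across the wooden jig's raised shelf with the fingertips until its two holes drop over the jig's two locating pins and it lies flat in the nest. It is only to be slid, never picked up or tipped over. Leave the loose things around the jig where they are.

Things in the scene. Friction and masses are not known exactly. Their poses are not given: they have to be found in the camera images.
- jig: Wooden jig fixed to the bench, 210 mm (its x) by 270 mm (its y, -160 to +110). Origin at bench level, mid-width, under the shelf's end edge. y < 0: flat pale shelf, top 40 mm above the bench. y > 0: the nest, floor 28 mm above the bench. +y, from shelf to nest, is the way to push; it points to the robot's left, up to 20 degrees either way.
- pin0 (a point): Foot of the first steel pin, on the nest floor, at (-38, 44, 28) mm in the jig's frame. Pin 14 mm in diameter for 5 mm, then tapering to a 4 mm tip 11 mm above the floor (1 mm below the shelf's top). The taper takes up about 5 mm of misalignment.
- pin1 (a point): The same for the second pin, at (+38, 44, 28) mm in the jig's frame.
- template: Loose aluminium plate, about 0.25 kg, 110 (its x) x 80 (its y) x 6 mm; origin at the centre of its underside. A steel bar 90 x 12 x 12 mm lies on top, flush with the rear (-y) edge, so the centre of mass is about 14 mm behind the origin. A brass bush stands 6 mm up in the middle. It starts flat on the shelf, bar away from the nest, askew up to 15 degrees and up to 20 mm to a side.
- hole0 (a point): Centre of the template's first through hole, 18 mm wide, on the underside at (-38, 0, 0) mm in its frame; goes over pin0. Seated, the template's origin is at (0, 44, 28) mm in the jig's frame, axes parallel, its rear edge 4 mm clear of the shelf. Shelf and pins support it on the way; it drops 12 mm when holes meet pins.
- hole1 (a point): Centre of the second hole, at (+38, 0, 0) mm; goes over pin1.
- finial: Bystander: dark red turned ball finial, 48 mm across, 62 mm tall, origin under its foot; loose on the bench past the jig's +x side.
- wax: Bystander: small dark tin, 64 mm across, 45 mm tall, origin under its base; loose on the bench past the jig's -x side.
- blank: Bystander: pale square turning blank, 120 x 35 x 35 mm, long in its x, origin under its middle; loose on the bench past the nest end (+y) of the jig.
- driver: Bystander: wood-handled screwdriver 220 mm long, lying along its x on the bench past the shelf end (-y) of the jig.
Mind the look-alikes: they are no part of the job. There is more than one size of the template; the one meant has the size given above.

How it is judged:
By the outcome, as a careful person would: the job done as asked, in the order asked, and still so for the second after the job is handed in, with the robot touching nothing.
It also fails if it takes over 64 s, if anything falls off the work surface, if the arm or the gripper's body presses on something with over 40 N, if the wrist force passes 120 N, or if a joint passes its speed limit or range.

## Working session

There is one attempt and no reset: what is moved stays moved. The work goes in short steps, Python scripts to look and compute and a tool call to move; the robot and the scene stay as the last step left them, time stands still between calls to the robot, and variables do not carry over. Pictures are saved under pics/ and viewed, at most 10 in all, crops included, and the job is handed in when it is done.

Besides the shell and the picture viewer there is one more tool, called after ">>>" as name(argument=value, ...), one argument or row to a line, values as JSON. jog_arm: Moves the arm, as the interface text tells. Scaled input: -1 to 1 covers 300 mm each way for a shift and pi/4 rad each way for a turn. Its arguments: {"type":"object","properties":{"deltas":{"type":"array","items":{"type":"object","properties":{"fingers":{"type":"number"},"delta_pos":{"type":"array","items":{"type":"number"}},"yaw":{"type":"number"}}}}},"required":["deltas"]}

```bash
mkdir -p pics; cat > h.py <<'E'
import numpy as np,cv2
from workcell import bot
def cam(n):
    c=bot.camera(n); c['K']=np.array([[c['fx'],0,c['cx']],[0,c['fy'],c['cy']],[0,0,1.]]); c['D']=np.array(c['distortion'],float)
    c['R']=cv2.Rodrigues(np.array(c['rvec'],float))[0]; c['t']=np.array(c['tvec'],float).ravel(); return c
def cloud(c):
    h,w=c['range_z'].shape; u,v=np.meshgrid(np.arange(w),np.arange(h))
    p=cv2.undistortPoints(np.stack([u,v],-1).reshape(-1,1,2).astype(float),c['K'],c['D']).reshape(h,w,2)
    z=c['range_z'][...,None]; P=np.concatenate([p*z,z],-1); W=(P-c['t'])@c['R']; W[c['range_z']==0]=np.nan; return W
def onplane(c,uv,z):
    p=cv2.undistortPoints(np.array(uv,float).reshape(-1,1,2),c['K'],c['D']).reshape(-1,2)
    d=np.c_[p,np.ones(len(p))]@c['R']; o=-c['R'].T@c['t']; return o+d*((z-o[2])/d[:,2])[:,None]
def proj(c,P): return cv2.projectPoints(np.array(P,float).reshape(-1,1,3),np.array(c['rvec'],float),c['t'],c['K'],c['D'])[0].reshape(-1,2)
E
python3 - <<'E'
from h import *
a=[cv2.cvtColor(cam(n)['image'],cv2.COLOR_RGB2BGR) for n in('scene','side')]
for n,i in zip(('scene','side'),a): cv2.imwrite(f'pics/{n}0.png',cv2.resize(i,(768,576),interpolation=cv2.INTER_CUBIC))
c=cam('scene');print(-c['R'].T@c['t']);c=cam('side');print(-c['R'].T@c['t'])
o=bot.get_obs();print(o['eef_pos'],o['tool_rot'],o['clock'])
E
```

```text
[1.15008917 0.02366107 0.72698137]
[0.23609812 0.49449969 0.72589423]
[ 0.12546872 -0.48363007  0.23074597] [ 9.91960331e-01  1.26547546e-01 -5.44405053e-05 -6.45661682e-04] 0.2
```

View pics/scene0.png

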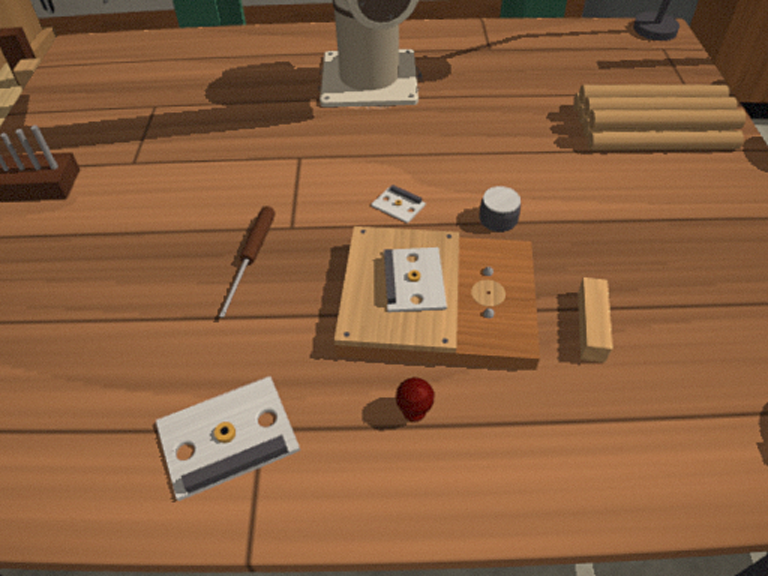

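View pics/side0.png

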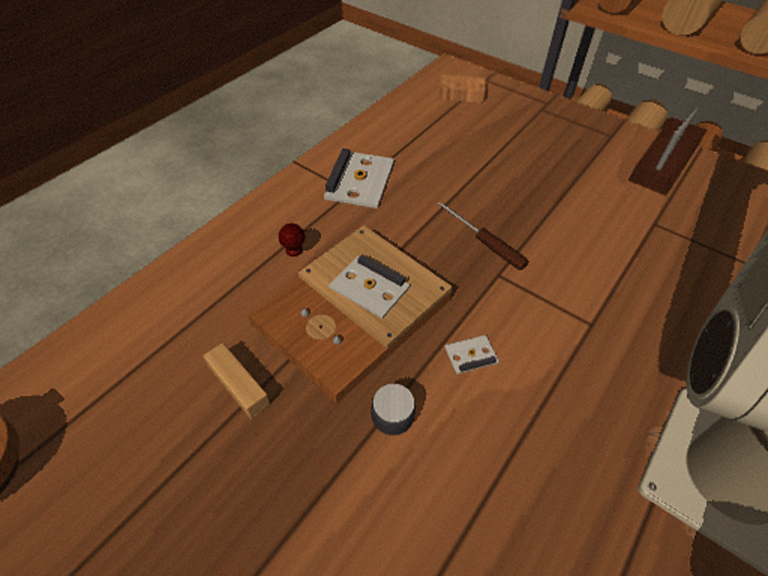

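The scene shows three look-alike templates, at px (225,435) big, (415,278) on the shelf, and (400,203) small. The shelf one should be the one meant; I'll check its size. The pins are at (488,270) and (488,312), and the nest is on the right (+y).

```bash
cat > m.py <<'E'
from h import *
def rect(P): 
    r=cv2.minAreaRect((P[:,:2]*1000).astype(np.float32)); return r
def measure(n,verbose=1):
    c=cam(n);W=cloud(c);z=W[...,2]
    hsv=cv2.cvtColor(c['image'],cv2.COLOR_RGB2HSV)
    reg=(W[...,0]>.35)&(W[...,0]<.78)&(W[...,1]>-.25)&(W[...,1]<.25)
    def big(m):
        k,l,s,ce=cv2.connectedComponentsWithStats(m.astype(np.uint8)); i=1+np.argmax(s[1:,4]); return l==i
    return c,W,hsv,reg,big
E
python3 - <<'E'
from m import *
for n in('scene','side'):
    c,W,hsv,reg,big=measure(n);z=W[...,2]
    j=big(reg&(z>.02)&(z<.065));print(n,'jig',rect(W[j]))
    s=j&(z>.034)&(hsv[...,1]>70);print('shelf',rect(W[big(s&(z<.043))]),np.median(z[s]))
    nf=big(j&(z>.024)&(z<.032));print('nest',rect(W[nf]),np.median(z[nf]))
    t=big(reg&(z>.043)&(z<.064));P=W[t]
    pl=P[(P[:,2]<.050)];print('tmpl',rect(P),np.median(pl[:,2])); b=W[t&(z>.053)];print('bar',rect(b),np.median(b[:,2]))
c=cam('scene')
p=proj(c,[[.5,0,.04]]);
print('pins',onplane(c,np.array([[488,270],[488,312]])/1.5,.036),'tmpl holes',onplane(c,np.array([[413,258],[417,299],[414,275]])/1.5,.046))
cor=np.array([[363,229],[459,233],[456,348],[337,344]])/1.5
print('shelf cor',onplane(c,cor,.04))
cv2.imwrite('pics/crop.png',cv2.resize(cv2.cvtColor(c['image'],cv2.COLOR_RGB2BGR)[145:250,215:370],None,fx=5,fy=5,interpolation=cv2.INTER_CUBIC))
E
```

```text
scene jig ((586.66015625, 99.21406555175781), (271.47137451171875, 214.73043823242188), 83.83930206298828)
shelf ((580.4734497070312, 43.902870178222656), (160.1122589111328, 214.35122680664062), 83.81839752197266) 0.04178335259370503
nest ((586.68798828125, 99.46156311035156), (271.1692810058594, 214.51278686523438), 83.89482879638672) 0.029649433648987644
tmpl ((577.092529296875, 60.880733489990234), (136.4954833984375, 96.87120056152344), 7.1791510581970215) 0.04760100963807761
bar ((577.6746826171875, 46.317481994628906), (92.8593978881836, 47.866905212402344), 1.859105110168457) 0.05956659969197703
side jig ((587.0231323242188, 99.02702331542969), (271.8128967285156, 213.53533935546875), 83.75890350341797)
shelf ((580.985107421875, 44.55218505859375), (162.1961212158203, 212.59523010253906), 83.75890350341797) 0.04041868244104743
nest ((587.47998046875, 100.12501525878906), (269.2878723144531, 213.44952392578125), 83.92088317871094) 0.028278753063281672
tmpl ((579.5751953125, 63.44618225097656), (116.335693359375, 82.40422058105469), 1.5048683881759644) 0.04645699046469334
bar ((577.4352416992188, 47.27910614013672), (90.74446868896484, 50.193626403808594), 1.5048682689666748) 0.057882086252594916
pins [[0.55828774 0.17168257 0.036     ]
 [0.63383492 0.16245663 0.036     ]] tmpl holes [[0.54058343 0.06398016 0.046     ]
 [0.61606956 0.06596732 0.046     ]
 [0.57285387 0.06389641 0.046     ]]
shelf cor [[ 0.47350926 -0.00893475  0.04      ]
 [ 0.48679387  0.13611383  0.04      ]
 [ 0.6938965   0.11299124  0.04      ]
 [ 0.68311359 -0.04213516  0.04      ]]
```

View pics/crop.png

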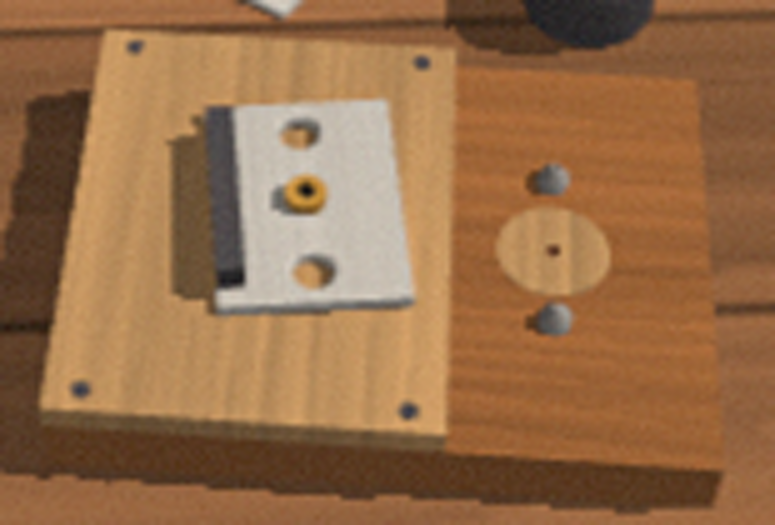

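The enlarged crop shows the shelf template (bar at left, holes at crop (300,132) and (315,270)). It measures about 110 x 80 mm, so it's the one meant. The bench ones are too big and too small. It is about 7.7° askew and -4 mm in jig x. First move: go over the rear of the template.

>>> jog_arm(
  deltas=[
    {"delta_pos": [0.917,-0.578,0],"yaw": -0.77,"fingers": 0.6},
    {"delta_pos": [0.917,-0.578,0],"yaw": -0.77,"fingers": 0.6},
    {"delta_pos": [0.917,-0.578,0],"yaw": -0.77,"fingers": 0.6},
    {"delta_pos": [0.917,-0.578,0],"yaw": -0.77,"fingers": 0.6},
    {"delta_pos": [0.917,-0.578,0],"yaw": -0.77,"fingers": 0.6},
    {"delta_pos": [0.917,-0.578,0],"yaw": -0.77,"fingers": 0.6},
    {"delta_pos": [0.917,-0.578,0],"yaw": -0.77,"fingers": 0.6},
    {"delta_pos": [0.917,-0.578,0],"yaw": -0.77,"fingers": 0.6},
    {"delta_pos": [0.917,-0.578,0],"yaw": -0.77,"fingers": 0.6},
  ],
)

```text
clock: 1.25
eef_pos: [0.3484, -0.2468, 0.2313]
tool_rot: [0.909, 0.417, -0.0, 0.0]
ft_force: [0.7, 0.7, 0.8]
grip_width: 0.0514
grasp_force: 0.0
```

```bash
cat > go.py <<'E'
import sys
from h import *
from scipy.spatial.transform import Rotation as Rt
a=np.radians(-6.2);X=np.array([np.cos(a),np.sin(a)]);Y=np.array([-X[1],X[0]]);O=np.array([.5895,.1240])
def tool():
    o=bot.get_obs();R=Rt.from_quat(o['tool_rot']).as_matrix();return o,R
def goto(jx,jy,z,ang=0): # jig mm; ang: tool y rel. to jig x, deg CCW
    o,R=tool();t=np.r_[O+X*jx/1e3+Y*jy/1e3,z/1e3];d=R.T@(t-o['eef_pos'])/.3
    cur=np.degrees(np.arctan2(R[1,1],R[0,1]));w=-6.2+ang-cur
    p=o['eef_pos'][:2]-O
    print('jig now',(p@X*1e3).round(1),(p@Y*1e3).round(1),'z',(o['eef_pos'][2]*1e3).round(1),'yaw-off',(cur+6.2).round(2),'-> d',d.round(3),'yaw',round(-w/45,3),'F',np.round(o['ft_force'],1),'w',round(o['grip_width'],4),'t',o['clock'])
if __name__=='__main__': goto(*map(float,sys.argv[1:]))
E
python3 go.py -3 -135 140
```

```text
jig now -199.7 -394.6 z 231.3 yaw-off -34.51 -> d [1.085 0.05  0.304] yaw -0.767 F [0.7 0.7 0.8] w 0.0514 t 1.25
```

>>> jog_arm(
  deltas=[
    {"delta_pos": [0.95,0.05,0.1],"yaw": -0.767,"fingers": 0.6},
    {"delta_pos": [0.95,0.05,0.1],"yaw": -0.767,"fingers": 0.6},
    {"delta_pos": [0.95,0.05,0.1],"yaw": -0.767,"fingers": 0.6},
    {"delta_pos": [0.95,0.05,0.1],"yaw": -0.767,"fingers": 0.6},
    {"delta_pos": [0.95,0.05,0.1],"yaw": -0.767,"fingers": 0.6},
    {"delta_pos": [0.95,0.05,0.1],"yaw": -0.767,"fingers": 0.6},
    {"delta_pos": [0.95,0.05,0.1],"yaw": -0.767,"fingers": 0.6},
    {"delta_pos": [0.95,0.05,0.1],"yaw": -0.767,"fingers": 0.6},
    {"delta_pos": [0.95,0.05,0.1],"yaw": -0.767,"fingers": 0.6},
  ],
)

```text
clock: 2.15
eef_pos: [0.545, -0.0429, 0.2013]
tool_rot: [0.746, 0.666, -0.0, -0.0]
ft_force: [0.2, 0.9, 0.9]
grip_width: 0.0512
grasp_force: 0.0
```

```bash
python3 go.py -3 -135 100
```

```text
jig now -26.2 -170.8 z 201.3 yaw-off -0.24 -> d [0.12  0.077 0.337] yaw -0.005 F [0.2 0.9 0.9] w 0.0512 t 2.15
```

>>> jog_arm(
  deltas=[
    {"delta_pos": [0.12,0.077,0.337],"yaw": -0.005,"fingers": 0.6},
    {"delta_pos": [0.12,0.077,0.337],"yaw": -0.005,"fingers": 0.6},
    {"delta_pos": [0.12,0.077,0.337],"yaw": -0.005,"fingers": 0.6},
    {"delta_pos": [0.12,0.077,0.337],"yaw": -0.005,"fingers": 0.6},
    {"delta_pos": [0.12,0.077,0.337],"yaw": -0.005,"fingers": 0.6},
  ],
)

```text
clock: 2.65
eef_pos: [0.5734, -0.0092, 0.1022]
tool_rot: [0.744, 0.668, 0.001, 0.001]
ft_force: [1.2, -0.1, 0.2]
grip_width: 0.0513
grasp_force: 0.0
```

```bash
python3 go.py -3 -135 50; python3 - <<'E'
from h import *
ims=[]
for n in('scene','side'):
    c=cam(n);o=bot.get_obs();p=proj(c,[o['eef_pos']])[0].astype(int);print(p)
    i=cv2.cvtColor(c['image'],cv2.COLOR_RGB2BGR);x=max(p[0]-70,0);y=max(p[1]-70,0)
    ims.append(cv2.resize(i[y:y+140,x:x+140],(395,395),interpolation=cv2.INTER_CUBIC))
    if n=='side':
        W=cloud(c);d=np.linalg.norm(W[...,:2]-o['eef_pos'][:2],axis=-1)
        z=W[...,2][(d<.06)&(W[...,2]>.065)]
        print('low z',np.percentile(z,[0,1,2,5])*1e3,o['eef_pos'][2])
cv2.imwrite('pics/tip.png',np.hstack(ims))
E
```

```text
jig now -1.6 -134.1 z 102.2 yaw-off 0.04 -> d [-0.003 -0.005  0.174] yaw 0.001 F [ 1.2 -0.1  0.2] w 0.0513 t 2.65
[240 166]
[264 157]
low z [105.73560078 123.81038466 137.08508771 164.31828908] 0.10298095401179802
```

View pics/tip.png

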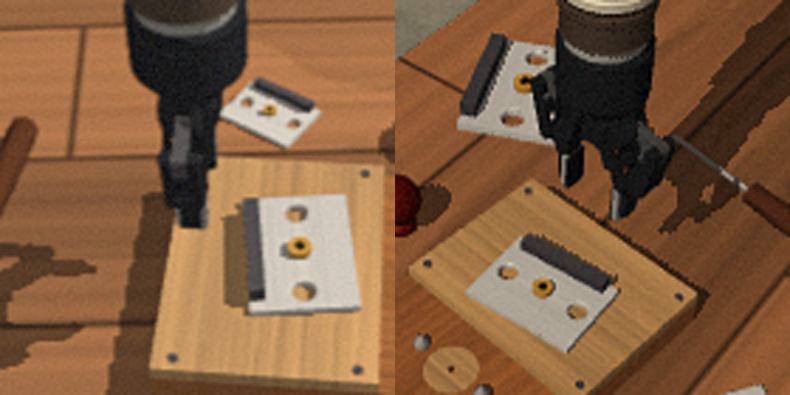

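The tips (tip.png left (190,218), right (570,180) and (620,212)) are behind the bar, straddling its middle. Now descending.

>>> jog_arm(
  deltas=[
    {"delta_pos": [-0.003,-0.005,0.1],"fingers": 0.6},
    {"delta_pos": [-0.003,-0.005,0.15],"fingers": 0.6},
    {"delta_pos": [-0.003,-0.005,0.19],"fingers": 0.6},
    {"delta_pos": [-0.003,-0.005,0.2],"fingers": 0.6},
    {"delta_pos": [-0.003,-0.005,0.2],"fingers": 0.6},
  ],
)

```text
invalid input at $.deltas[0]: expected keys fingers, delta_pos, yaw
```

```bash
python3 go.py -3 -100 41; python3 - <<'E'
from go import *
for n in('scene','side'):
    c=cam(n);o=bot.get_obs();W=cloud(c);p=W[...,:2]-O
    jx=p@X*1e3-(-3);jy=p@Y*1e3+135;z=W[...,2]*1e3
    v=c['image'].max(-1)
    m=(abs(jy)<12)&(abs(jx)<50)&(z>42.5)&(v<110)
    q=np.c_[jx[m],jy[m],z[m]];q=q[np.argsort(q[:,2])];print(n,q[:14].round(1).tolist())
E
```

```text
jig now -0.9 -133.8 z 103.0 yaw-off 0.05 -> d [ 0.113 -0.008  0.207] yaw 0.001 F [0.3 0.7 0.2] w 0.0511 t 2.75
scene [[-23.2, 5.9, 110.2], [-23.2, 8.0, 110.5], [34.1, 8.3, 110.6], [34.3, 6.4, 110.7], [-23.5, 8.0, 113.0], [34.1, 8.5, 113.6], [34.7, 6.6, 114.0], [-22.1, 10.3, 114.6], [34.1, -9.1, 114.9], [33.4, 6.5, 115.5], [-23.8, 10.2, 115.7], [39.7, -2.5, 116.0], [33.9, 8.5, 116.2], [40.3, 1.5, 117.0]]
side [[28.8, -7.3, 106.0], [28.3, 4.2, 107.5], [27.9, 1.1, 109.1], [-30.9, 7.3, 110.0], [-29.2, 9.0, 110.1], [27.9, 8.3, 110.7], [28.0, -6.3, 110.7], [26.5, -1.0, 112.0], [27.6, -9.6, 112.2], [-34.4, -7.0, 112.3], [27.4, 5.3, 112.4], [-24.9, 11.7, 112.5], [29.0, 7.3, 112.7], [27.6, 1.5, 113.0]]
```

>>> jog_arm(
  deltas=[
    {"delta_pos": [-0.003,-0.007,0.1],"yaw": 0,"fingers": 0.6},
    {"delta_pos": [-0.003,-0.007,0.15],"yaw": 0,"fingers": 0.6},
    {"delta_pos": [-0.003,-0.007,0.19],"yaw": 0,"fingers": 0.6},
    {"delta_pos": [-0.003,-0.007,0.2],"yaw": 0,"fingers": 0.6},
    {"delta_pos": [-0.003,-0.007,0.21],"yaw": 0,"fingers": 0.6},
    {"delta_pos": [-0.003,-0.007,0.21],"yaw": 0,"fingers": 0.6},
  ],
)

```text
clock: 3.45
eef_pos: [0.5712, -0.0086, 0.0378]
tool_rot: [0.744, 0.669, 0.0, 0.0]
ft_force: [1.1, -0.8, -0.1]
grip_width: 0.0512
grasp_force: 0.0
```

```bash
cat >> m.py <<'E'
from go import O,X,Y,goto
from scipy.optimize import minimize
def where(zb=None):
    # template pose in jig frame (mm, deg): fit a 110x80 rectangle to bright plate + brass/bar points above the shelf
    for n in('scene','side'):
        c=cam(n);W=cloud(c);hsv=cv2.cvtColor(c['image'],cv2.COLOR_RGB2HSV)
        p=W[...,:2]-O;J=np.dstack([p@X*1e3,p@Y*1e3,W[...,2]*1e3])
        m=(abs(J[...,0])<90)&(J[...,1]>-150)&(J[...,1]<108)&(J[...,2]>26)&(J[...,2]<52)&(hsv[...,1]<50)&(hsv[...,2]>120)
        k,l,s,ce=cv2.connectedComponentsWithStats(m.astype(np.uint8));i=1+np.argmax(s[1:,4]);l=l==i
        q=J[l];(cx,cy),(w,h),a=cv2.minAreaRect(q[:,:2].astype(np.float32))
        if a>45:a-=90;w,h=h,w
        print(n,'plate-rect c',round(cx,1),round(cy,1),'size',round(w),round(h),'ang',round(a,2),'z',np.median(q[:,2]).round(1),'n',len(q))
E
python3 go.py -3 -110 39;python3 -c "
from m import *
where()"
```

```text
jig now -3.9 -133.8 z 37.8 yaw-off 0.13 -> d [ 0.079  0.003 -0.004] yaw 0.003 F [ 1.1 -0.8 -0.1] w 0.0512 t 3.45
scene plate-rect c -4.7 -62.0 size 112 79 ang 7.53 z 47.8 n 1178
side plate-rect c -6.4 -60.8 size 109 81 ang 7.9 z 46.4 n 867
```

>>> jog_arm(
  deltas=[
    {"delta_pos": [0.03,0.0,0],"yaw": 0,"fingers": 0.6},
    {"delta_pos": [0.05,0.0,0],"yaw": 0,"fingers": 0.6},
    {"delta_pos": [0.06,0.0,0],"yaw": 0,"fingers": 0.6},
    {"delta_pos": [0.07,0.0,0],"yaw": 0,"fingers": 0.6},
    {"delta_pos": [0.08,0.0,0],"yaw": 0,"fingers": 0.6},
    {"delta_pos": [0.09,0.0,0],"yaw": 0,"fingers": 0.6},
    {"delta_pos": [0.1,0.0,0],"yaw": 0,"fingers": 0.6},
    {"delta_pos": [0.11,0.0,0],"yaw": 0,"fingers": 0.6},
    {"delta_pos": [0.12,0.0,0],"yaw": 0,"fingers": 0.6},
    {"delta_pos": [0.13,0.0,0],"yaw": 0,"fingers": 0.6},
    {"delta_pos": [0.13,0.0,0],"yaw": 0,"fingers": 0.6},
  ],
)

```text
clock: 4.65
eef_pos: [0.575, 0.031, 0.0371]
tool_rot: [0.743, 0.669, 0.0, -0.0]
ft_force: [1.3, 1.3, -0.7]
grip_width: 0.0509
grasp_force: 0.0
```

```bash
python3 go.py -3 -95 38;python3 -c "
from m import *
where()"
```

```text
jig now -4.4 -94.1 z 37.1 yaw-off 0.17 -> d [-0.003  0.005 -0.003] yaw 0.004 F [ 1.3  1.3 -0.7] w 0.0509 t 4.65
scene plate-rect c 0.5 -44.5 size 113 79 ang -0.18 z 47.7 n 1211
side plate-rect c -0.9 -41.8 size 110 80 ang 1.41 z 46.3 n 879
```

Aligned and centred. Pushing on.

>>> jog_arm(
  deltas=[
    {"delta_pos": [0.015,0.002,0],"yaw": 0,"fingers": 0.6},
    {"delta_pos": [0.03,0.002,0],"yaw": 0,"fingers": 0.6},
    {"delta_pos": [0.045,0.002,0],"yaw": 0,"fingers": 0.6},
    {"delta_pos": [0.06,0.002,0],"yaw": 0,"fingers": 0.6},
    {"delta_pos": [0.075,0.002,0],"yaw": 0,"fingers": 0.6},
    {"delta_pos": [0.09,0.002,0],"yaw": 0,"fingers": 0.6},
    {"delta_pos": [0.105,0.002,0],"yaw": 0,"fingers": 0.6},
    {"delta_pos": [0.12,0.002,0],"yaw": 0,"fingers": 0.6},
    {"delta_pos": [0.14,0.002,0],"yaw": 0,"fingers": 0.6},
    {"delta_pos": [0.16,0.002,0],"yaw": 0,"fingers": 0.6},
    {"delta_pos": [0.18,0.002,0],"yaw": 0,"fingers": 0.6},
    {"delta_pos": [0.18,0.002,0],"yaw": 0,"fingers": 0.6},
  ],
)

```text
clock: 5.95
eef_pos: [0.5813, 0.0851, 0.0373]
tool_rot: [0.743, 0.669, 0.0, -0.0]
ft_force: [0.5, -0.1, 0.4]
grip_width: 0.0511
grasp_force: 0.0
```

```bash
python3 go.py -3 -12 38;python3 -c "
from m import *
where()"
```

```text
jig now -4.0 -39.5 z 37.3 yaw-off 0.21 -> d [ 0.092  0.004 -0.002] yaw 0.005 F [ 0.5 -0.1  0.4] w 0.0511 t 5.95
scene plate-rect c 0.8 11.0 size 112 78 ang -1.23 z 47.7 n 1215
side plate-rect c -0.4 11.8 size 112 80 ang 0.02 z 46.2 n 972
```

>>> jog_arm(
  deltas=[
    {"delta_pos": [0.01,0,0],"yaw": 0,"fingers": 0.6},
    {"delta_pos": [0.02,0,0],"yaw": 0,"fingers": 0.6},
    {"delta_pos": [0.03,0,0],"yaw": 0,"fingers": 0.6},
    {"delta_pos": [0.04,0,0],"yaw": 0,"fingers": 0.6},
    {"delta_pos": [0.05,0,0],"yaw": 0,"fingers": 0.6},
    {"delta_pos": [0.06,0,0],"yaw": 0,"fingers": 0.6},
    {"delta_pos": [0.07,0,0],"yaw": 0,"fingers": 0.6},
    {"delta_pos": [0.08,0,0],"yaw": 0,"fingers": 0.6},
    {"delta_pos": [0.09,0,0],"yaw": 0,"fingers": 0.6},
    {"delta_pos": [0.1,0,0],"yaw": 0,"fingers": 0.6},
    {"delta_pos": [0.105,0,0],"yaw": 0,"fingers": 0.6},
    {"delta_pos": [0.105,0,0],"yaw": 0,"fingers": 0.6},
  ],
)

```text
clock: 7.25
eef_pos: [0.5843, 0.1159, 0.0371]
tool_rot: [0.743, 0.669, 0.0, -0.0]
ft_force: [0.5, -0.1, 0.3]
grip_width: 0.0511
grasp_force: 0.0
```

```bash
python3 go.py -3 -6 38;python3 -c "
from m import *
where()"
```

```text
jig now -4.3 -8.7 z 37.1 yaw-off 0.18 -> d [ 0.009  0.004 -0.003] yaw 0.004 F [ 0.5 -0.1  0.3] w 0.0511 t 7.25
scene plate-rect c 0.8 44.6 size 112 80 ang -1.3 z 35.7 n 1233
side plate-rect c -1.2 45.6 size 112 78 ang 0.56 z 34.3 n 1020
```

It dropped (top at 34 mm, as it should be when seated). Backing off, then up.

>>> jog_arm(
  deltas=[
    {"delta_pos": [-0.03,0,0],"yaw": 0,"fingers": 0.6},
    {"delta_pos": [-0.08,0,0],"yaw": 0,"fingers": 0.6},
    {"delta_pos": [-0.1,0,0],"yaw": 0,"fingers": 0.6},
    {"delta_pos": [-0.1,0,-0.1],"yaw": 0,"fingers": 0.6},
    {"delta_pos": [-0.1,0,-0.25],"yaw": 0,"fingers": 0.6},
    {"delta_pos": [-0.3,0,-0.4],"yaw": 0,"fingers": 0.6},
    {"delta_pos": [-0.4,0,-0.4],"yaw": 0,"fingers": 0.6},
    {"delta_pos": [-0.4,0,-0.4],"yaw": 0,"fingers": 0.6},
    {"delta_pos": [-0.4,0,-0.4],"yaw": 0,"fingers": 0.6},
  ],
)

```text
clock: 8.25
eef_pos: [0.5717, -0.0062, 0.1579]
tool_rot: [0.745, 0.667, 0.001, 0.0]
ft_force: [0.1, 0.7, -0.4]
grip_width: 0.0513
grasp_force: 0.0
```

```bash
python3 -c "
from m import *
where()
c=cam('scene');W=cloud(c);p=W[...,:2]-O;J=np.dstack([p@X*1e3,p@Y*1e3,W[...,2]*1e3])
hsv=cv2.cvtColor(c['image'],cv2.COLOR_RGB2HSV)
m=(abs(J[...,0])<53)&(J[...,1]>18)&(J[...,1]<82)&(hsv[...,1]<50)&(hsv[...,2]>120);q=J[m];print(np.linalg.lstsq(np.c_[q[:,:2],np.ones(len(q))],q[:,2],rcond=None)[0])
cv2.imwrite('pics/end.png',cv2.resize(cv2.cvtColor(c['image'],cv2.COLOR_RGB2BGR)[90:290,130:430],None,fx=2.6,fy=2.6,interpolation=cv2.INTER_CUBIC))"
```

```text
scene plate-rect c 0.2 45.0 size 113 79 ang -2.0 z 35.7 n 1201
side plate-rect c -0.5 45.2 size 111 80 ang 0.27 z 34.3 n 1016
[-2.49501547e-03  2.85493529e-03  3.55890393e+01]
```

View pics/end.png

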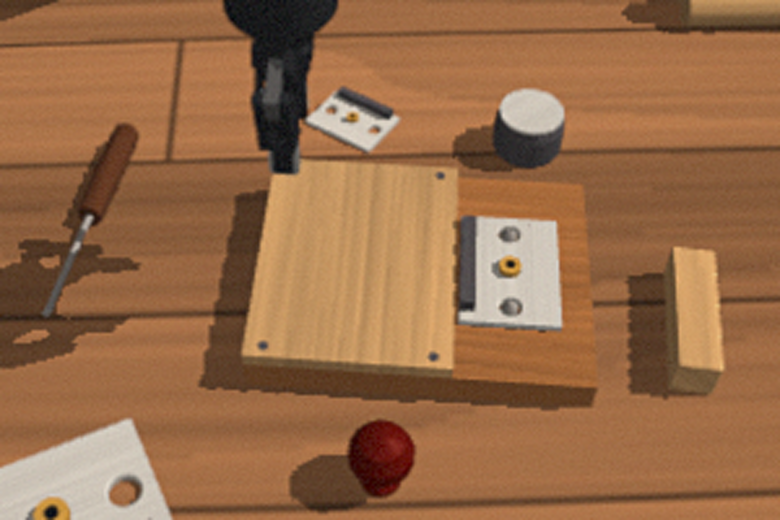

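The template lies flat (tilt under 0.3°), with both pins showing in the holes at (511,234) and (511,306). The loose things are where they were and the robot is clear.

```bash
python3 -c "
from workcell import bot
print(bot.job_done())"
```

```text
the job is handed in; nothing more can be done
None
```

The template was slid across the shelf onto both pins, lies flat in the nest, and the job is handed in; the robot is clear and, in the last picture, the loose things look undisturbed.

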